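Fetch the dosing cup from behind the laundry bottles

TASK

The dosing cup is boxed in behind the three laundry bottles on the grey mat. Clear all three bottles into the metal tray, standing upright, and only then fetch the cup and set it upright inside the rim of the saucer; after that put each bottle back upright, centred on the wooden coaster of its own shape. Knock nothing over, and leave the small amber jar where it is.

Things in the scene. Friction and masses are not known exactly. Their poses are not given: they have to be found in the camera images.
- round_bottle: White plastic bottle with a ROUND body, 62 mm in diameter, 150 mm tall overall: straight to 100 mm, shoulder narrowing to 116 mm, closed with a grey cylindrical cap 35 mm in diameter and 34 mm tall on the vertical axis. The cap spans 116 to 150 mm above the underside. Origin: centre of the underside; z up. Starts on its own coaster (0.27 to 0.63 kg).
- square_bottle: White plastic bottle with a SQUARE body, 58 x 58 mm, 136 mm tall overall: body to 94 mm, low shoulder to 102 mm, closed with a grey cylindrical cap 35 mm in diameter and 34 mm tall on the vertical axis. The cap spans 102 to 136 mm above the underside; x and y are along the sides. Origin: centre of the underside; z up. Starts on its own coaster (0.27 to 0.63 kg).
- oblong_bottle: White plastic bottle with an OBLONG body, 42 mm (its x) by 64 mm (its y), 140 mm tall overall: body to 98 mm, low shoulder to 106 mm, closed with a grey cylindrical cap 35 mm in diameter and 34 mm tall on the vertical axis. The cap spans 106 to 140 mm above the underside. Origin: centre of the underside; z up. Starts on its own coaster (0.27 to 0.63 kg).
- cup: White plastic dosing cup, open at the top, straight-sided, 52 mm outside diameter, 50 mm tall, wall 3 mm, light (40 g). At the start it stands on the grey storage mat (4 mm thick) in the pocket behind and between the three bottles, too close to them for a gripper. Origin: centre of the underside; z up.
- jar: Small amber glass jar with a steel lid, 42 mm in diameter, 58 mm tall, loose on the storage mat just behind the cup (centres 65 to 100 mm apart). To be left alone. Origin: centre of the underside.
- coaster_round: Round wooden coaster, 72 mm in diameter, 3 mm thick, fixed on the 4 mm storage mat; its top is 7 mm above the counter. Home of the round bottle. The three coasters lie around the cup, centres 71 to 72 mm from it and at least 92 mm apart. Origin: centre of its underside.
- coaster_square: Square wooden coaster, 68 x 68 mm, 3 mm thick, fixed on the storage mat, top 7 mm above the counter. Home of the square bottle. Origin: centre of its underside; x and y along the sides.
- coaster_oblong: Oblong wooden coaster, 52 mm (its x) by 72 mm (its y), 3 mm thick, fixed on the storage mat, top 7 mm above the counter. Home of the oblong bottle, whose long side lies along y. Origin: centre of its underside.
- tray: Low open aluminium tray, fixed, 290 mm (its x) by 130 mm (its y) outside, 22 mm tall, walls and floor 5 mm thick: inside 280 x 120 mm, floor 5 mm above the counter. The empty side area; it has room for the three bottles in a row along x, 85 mm apart. Origin: centre of its underside.
- saucer: Round white saucer, fixed, 92 mm outside diameter, 12 mm tall, rim 5 mm thick: inside 82 mm across, flat floor 5 mm above the counter. A soap bar and a tin stand about 115 mm from it towards +x and -x. Origin: centre of its underside.

How it is judged:
On the way, in this order (a step that is already met when the one before it is completed fails the run):
1. all three bottles stand upright and released in the tray, the cup still where it was (x of round_bottle in the frame of tray between -0.14 and 0.14 m and y of round_bottle in the frame of tray between -0.06 and 0.06 m and z of each of round_bottle, square_bottle, oblong_bottle in the frame of tray below 0.012 m and angle between each of round_bottle, square_bottle, oblong_bottle's own z axis and vertical below 0.1 rad and linear speed of each of round_bottle, square_bottle, oblong_bottle below 0.03 m/s and contact force between the fingers and round_bottle below 0.1 N and x of square_bottle in the frame of tray between -0.14 and 0.14 m and y of square_bottle in the frame of tray between -0.06 and 0.06 m and contact force between the fingers and square_bottle below 0.1 N and x of oblong_bottle in the frame of tray between -0.14 and 0.14 m and y of oblong_bottle in the frame of tray between -0.06 and 0.06 m and contact force between the fingers and oblong_bottle below 0.1 N and distance of cup from where it was at the start of the episode below 0.04 m), for 0.2 s.
2. the cup stands upright inside the saucer's rim, released, the bottles still in the tray (x of round_bottle in the frame of tray between -0.14 and 0.14 m and y of round_bottle in the frame of tray between -0.06 and 0.06 m and z of each of round_bottle, square_bottle, oblong_bottle in the frame of tray below 0.012 m and angle between each of round_bottle, square_bottle, oblong_bottle, cup's own z axis and vertical below 0.1 rad and linear speed of each of round_bottle, square_bottle, oblong_bottle, cup below 0.03 m/s and contact force between the fingers and round_bottle below 0.1 N and x of square_bottle in the frame of tray between -0.14 and 0.14 m and y of square_bottle in the frame of tray between -0.06 and 0.06 m and contact force between the fingers and square_bottle below 0.1 N and x of oblong_bottle in the frame of tray between -0.14 and 0.14 m and y of oblong_bottle in the frame of tray between -0.06 and 0.06 m and contact force between the fingers and oblong_bottle below 0.1 N and horizontal distance between cup and saucer below 0.017 m and height (world z) of cup below 0.011 m and contact force between the fingers and cup below 0.1 N), for 0.2 s.
At the end, for the whole second after the job is handed in: Each bottle stands upright (within 0.1 rad) at rest on the coaster of its own shape, its centre within 14 mm of the coaster's; the cup stands upright at rest on the saucer's floor inside the rim, its centre within 17 mm of the saucer's (horizontal distance between round_bottle and coaster_round below 0.014 m and height (world z) of each of round_bottle, square_bottle, oblong_bottle below 0.013 m and angle between each of round_bottle, square_bottle, oblong_bottle, cup's own z axis and vertical below 0.1 rad and linear speed of each of round_bottle, square_bottle, oblong_bottle below 0.02 m/s and horizontal distance between square_bottle and coaster_square below 0.014 m and horizontal distance between oblong_bottle and coaster_oblong below 0.014 m and horizontal distance between cup and saucer below 0.017 m and height (world z) of cup below 0.011 m and linear speed of cup below 0.03 m/s); the robot touches nothing.
It fails at once if the round bottle is knocked over (angle between round_bottle's own z axis and vertical above 0.6 rad).
It fails at once if the square bottle is knocked over (angle between square_bottle's own z axis and vertical above 0.6 rad).
It fails at once if the oblong bottle is knocked over (angle between oblong_bottle's own z axis and vertical above 0.6 rad).
It fails at once if the cup is tipped over (angle between cup's own z axis and vertical above 0.7 rad).
It fails at once if the amber jar is pushed more than 30 mm away or knocked over (distance of jar from where it was at the start of the episode above 0.03 m or angle between jar's own z axis and vertical above 0.5 rad).
It also fails if it takes over 138 s, if anything falls off the work surface, if the arm or the gripper's body presses on something with over 40 N, if the wrist force passes 120 N, or if a joint passes its speed limit or range.

ROBOT

A 6-joint arm with a two-finger parallel gripper is mounted at the origin on the work surface. World frame = base frame: x ahead of the robot, y to its left, z up, the work surface at z = 0. Lengths are in m, angles in rad, forces in N, time in s.
With the tool pointing down it reaches from about 0.375 to 0.9 m from the base axis. Payload 3.1 kg.
Tool frame: the origin (TCP) lies at the very end of the fingers, on their centre line; the grasp point (between the pads) lies 19 mm behind it (manip.pinch_z is the distance from the TCP to the grasp point, in m); z points along the fingers, y is the line along which they close (so a half turn about z gives the same grasp; the last joint's range is limited). The gripper opens to 85 mm and grips with 20 to 120 N. Pads are 22 mm wide; open, the fingers measure 114 mm over their backs; the gripper's body (76 mm by 85 mm) begins 54 mm behind the grasp point. The pads swing forward as they close: fully open they stand 13 mm farther back than shut.
Start: joints at [-0.178, 0.527, 1.433, -0, 1.181, -0.178], TCP at [0.625, 0, 0.231] pointing down, gripper open.
Joint ranges: [-3.08, 3.08], [-0.75, 2.2], [0.22, 2.44], [-1.43, 4.57], [0, 2.65], [-2.85, 2.85]. Speed limits (rad/s): [2.79, 2.79, 3.14, 3.14, 3.14, 3.14].

INTERFACE

Orientations are given as a unit quaternion [x, y, z, w].
In Python, from station import manip gives the robot as it stands.
- The arm moves only by the tool servo_tool, never from a script. Its argument "commands" is one flat list of numbers, 7 for each row, row after row: the shift along the tool's x, y, z each as a share of 500 mm, from -1 to 1, then the turn, a rotation vector about the tool's x, y, z each as a share of 360 degrees, from -1 to 1, then the opening, from -1 (shut) to 1 (fully open). In form: [dx, dy, dz, rx, ry, rz, claw, dx, dy, dz, rx, ry, rz, claw, ...]. A call has 1 to 12 rows; each row shifts and turns the commanded pose from where the row before left it, along the tool's axes as they then stand; what a row does not reach is not made up. A row lasts 1/12 s, in which the tool goes at most 41.7 mm and 7.16 degrees, less where a joint would pass 70% of its speed; a pose out of reach is approached as far as the arm can. A call with a number of a shift or a turn outside -1 to 1 is refused whole. A call with a gripper value outside its range is refused whole. The fingers move at their own pace and stop on an object; "force" is the grip in N (left out, the last holds). Time passes only in rows, so rows that do not move let the fingers close. It gives the time, the measured TCP pose, the force, the opening and the grip force at its end, in the units of the state.
- manip.sense(): the state, without advancing time (a new reading comes with each control period).
- manip.snapshot(name): name is "scene" or "side" or "wrist"; returns a dict with "img" (480x640x3 uint8, red, green, blue), "mtx" (3x3 intrinsics, pixels), "world_to_cam" (4x4, takes a point from world to camera coordinates). Camera axes: x right, y up, looking along -z (the intrinsics and any distortion apply to the point x, -y, -z); pixel columns grow to the right and rows downward; lengths in m; the calibration is good to about 2 mm. A picture is of the moment at which its call begins. There is no depth.
- manip.sign_off(): hands the job in; it is judged then, once.
Trained networks look in a picture, given as the dict that the camera call returned (one of the last four; its "shot" number tells which), for a name from the list of things; names that differ only in an ending like _2 or _b are one class to them, and where a whole thing is asked for, a point or a joint stands for the part that bears it (a point fixed in the world has none). Each returns a list of dicts, best first, with "conf" (0 to 1); they miss things now and then, are a little off and sometimes report something else, mostly with a low value. They report only what shows in the picture. A call takes as long as a camera call.
- manip.look_for(picture, query): "box" ([left, top, width, height] in pixels, round what is visible of it).
- manip.silhouettes(picture, query): "pixels" (480x640 bool, what is visible of it) and "box" ([left, top, width, height] in pixels, round what is visible of it).
The state is a dict: "t": time; "q": joint angles; "qd": joint speeds; "tau": joint torques, N m; "tcp_pos": TCP position; "tool_rot": TCP orientation; "force": force on the tool from outside, world axes, zero at the start; "ft_torque": the same for the moment, N m; "finger_gap": opening from 0.0 (shut) to 1.0 (fully open); "gripper_force": force on a finger pad.
Only numpy, scipy, OpenCV 4.12 (cv2) and the standard library are available. Lean on these libraries where they do the work, as an engineer would, in place of code of your own. Each camera call takes 0.05 s, during which the arm holds its last target. There are 200 camera calls.

## Working session

There is one attempt and no reset: what is moved stays moved. The work goes in short steps, Python scripts to look and compute and a tool call to move; the robot and the scene stay as the last step left them, time stands still between calls to the robot, and variables do not carry over. Pictures are saved under pics/ and viewed, at most 14 in all, crops included, and the job is handed in when it is done.

Besides the shell and the picture viewer there is one more tool, called in YAML: its name, and indented under it one key for each argument. servo_tool: Moves the arm, as the interface text tells. Its arguments: {"type":"object","properties":{"commands":{"type":"array"},"force":{"type":"number"}},"required":["commands"]}

```bash
ls; mkdir -p pics; cat > h.py <<'E'
import numpy as np, cv2
from station import manip
def snap(n,f=None):
    p=manip.snapshot(n)
    if f: cv2.imwrite('pics/'+f,p['img'][:,:,::-1])
    return p
def proj(p,X):
    X=np.atleast_2d(X); c=(p['world_to_cam']@np.c_[X,np.ones(len(X))].T)[:3]
    u=p['mtx']@np.array([c[0],-c[1],-c[2]]); return (u[:2]/u[2]).T
def ray(p,uv,z):
    d=np.linalg.inv(p['mtx'])@np.array([uv[0],uv[1],1.]); d=np.array([d[0],-d[1],-d[2]])
    R=p['world_to_cam'][:3,:3];t=p['world_to_cam'][:3,3]
    o=-R.T@t; d=R.T@d; return o+d*(z-o[2])/d[2]
E
python3 - <<'E'
from h import *
s=manip.sense(); print(s['tcp_pos'],s['tool_rot'],s['finger_gap'],s['t'])
for n in ('scene','side'):
    p=snap(n,n+'0.png'); print(n,p.keys(), np.round(-p['world_to_cam'][:3,:3].T@p['world_to_cam'][:3,3],3))
    for q in ['round_bottle','square_bottle','oblong_bottle','cup','jar','tray','saucer','coaster_round','coaster_square','coaster_oblong']:
        r=manip.look_for(p,q); print(q,[(round(d['conf'],2),np.round(d['box']).astype(int).tolist()) for d in r[:3]])
E
```

```text
pics
[6.24284577e-01 1.71392004e-04 2.30331332e-01] [ 7.07101416e-01  7.07111324e-01 -6.18746168e-04 -8.83217155e-04] 0.9988398187377576 0.0
scene dict_keys(['img', 'mtx', 'world_to_cam', 'shot']) [ 1.228 -0.343  0.676]
round_bottle [(0.77, [320, 151, 33, 78])]
square_bottle [(0.9, [247, 182, 41, 78])]
oblong_bottle [(0.58, [268, 147, 39, 67])]
cup []
jar [(0.72, [317, 234, 23, 39])]
tray [(0.66, [78, 217, 139, 139])]
saucer [(0.93, [398, 166, 43, 34])]
coaster_round []
coaster_square []
coaster_oblong []
side dict_keys(['img', 'mtx', 'world_to_cam', 'shot']) [0.271 0.679 0.734]
round_bottle [(0.56, [289, 206, 42, 88])]
square_bottle [(0.89, [327, 164, 35, 77])]
oblong_bottle [(0.9, [343, 198, 34, 85])]
cup [(0.53, [324, 224, 16, 38])]
jar [(0.67, [272, 211, 24, 40]), (0.53, [326, 166, 38, 77])]
tray []
saucer [(0.78, [227, 360, 67, 61])]
coaster_round [(0.63, [292, 285, 42, 15])]
coaster_square []
coaster_oblong [(0.46, [342, 256, 36, 30])]
```

View pics/scene0.png

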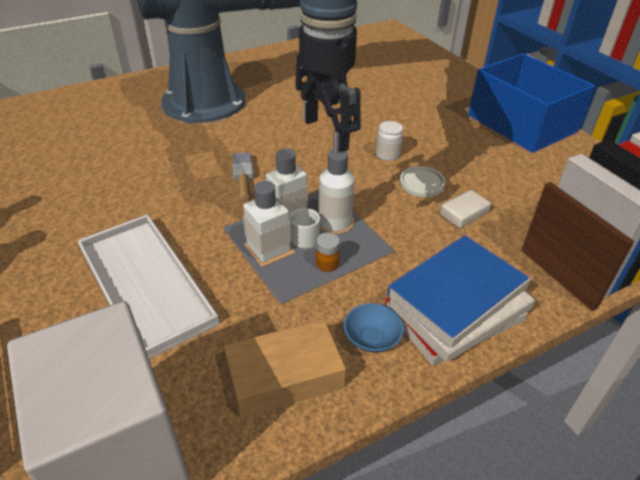

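View pics/side0.png

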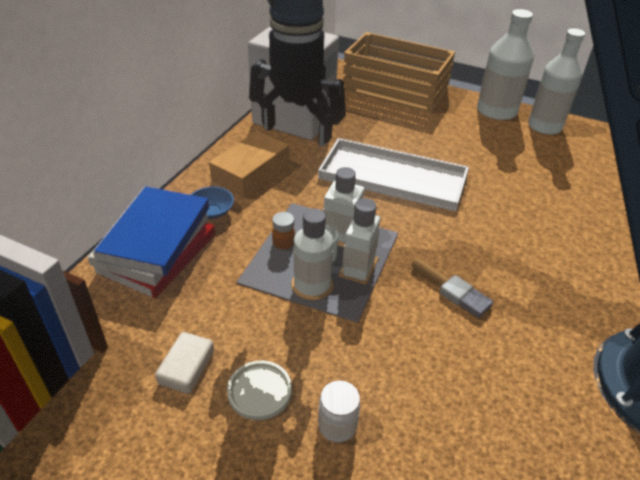

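```bash
python3 - <<'E'
from h import *
p=snap('wrist','wrist0.png')
print(np.round(-p['world_to_cam'][:3,:3].T@p['world_to_cam'][:3,3],3))
E
```

```text
[0.626 0.077 0.375]
```

View pics/wrist0.png

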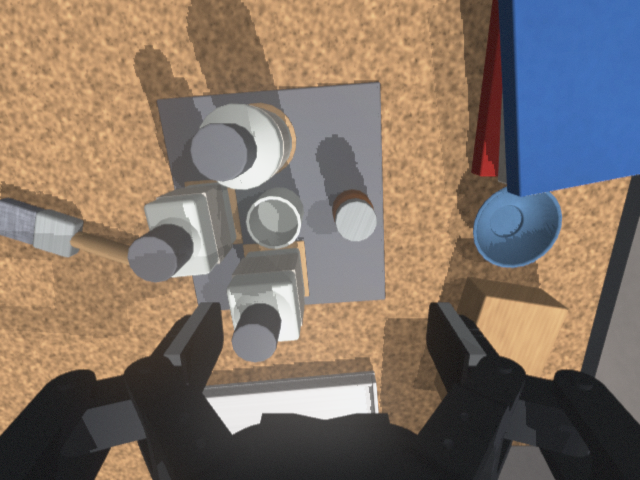

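The wrist view shows the round bottle (cap at 221,152), the oblong (157,252), the square (257,333), the cup (274,222) and the jar (354,216). In the scene view the tray corners are near (79,243), (147,217), (216,320) and (150,355). In the side view the saucer is at (260,388).

```bash
python3 - <<'E'
from h import *
w=snap('wrist');sc=snap('scene');sd=snap('side')
for n,uv,z in [('round',(221,152),.157),('oblong',(157,252),.147),('square',(257,333),.143),('cup top',(274,222),.054),('jar',(354,216),.062),('trayR-topcorner',(374,375),.022)]:
    print('w',n,np.round(ray(w,uv,z),3))
for n,uv,z in [('round',(338,153),.157),('oblong',(286,152),.147),('square',(264,186),.143),('saucer',(422,180),.012),('cup',(306,216),.054),('t1',(79,243),.022),('t2',(147,217),.022),('t3',(216,320),.022),('t4',(150,355),.022)]:
    print('sc',n,np.round(ray(sc,uv,z),3))
for n,uv,z in [('round',(314,214),.157),('oblong',(365,204),.147),('square',(346,172),.143),('saucer',(260,388),.012),('t1',(320,172),.022),('t2',(333,143),.022),('t3',(467,173),.022),('t4',(461,208),.022)]:
    print('sd',n,np.round(ray(sd,uv,z),3))
for p,n in ((sc,'sc'),(sd,'sd')):
  for q in ('saucer','tray'):
    for r in manip.silhouettes(p,q)[:1]:
        m=r['pixels']; c=max(cv2.findContours(m.astype(np.uint8),0,2)[0],key=cv2.contourArea)[:,0]
        P=np.array([ray(p,u,.012 if q=='saucer' else .022)[:2] for u in c]).astype(np.float32)
        print(n,q,round(r['conf'],2),cv2.minAreaRect(P), cv2.minEnclosingCircle(P))
E
```

```text
w round [0.564 0.062 0.157]
w oblong [ 0.511 -0.006  0.147]
w square [ 0.575 -0.072  0.143]
w cup top [ 0.578 -0.01   0.054]
w jar [ 0.653 -0.002  0.062]
w trayR-topcorner [ 0.685 -0.207  0.022]
sc round [0.564 0.061 0.157]
sc oblong [ 0.507 -0.01   0.147]
sc square [ 0.574 -0.081  0.143]
sc saucer [0.543 0.277 0.012]
sc cup [ 0.578 -0.008  0.054]
sc t1 [ 0.426 -0.375  0.022]
sc t2 [ 0.411 -0.251  0.022]
sc t3 [ 0.698 -0.223  0.022]
sc t4 [ 0.714 -0.329  0.022]
sd round [0.562 0.058 0.157]
sd oblong [ 0.507 -0.013  0.147]
sd square [ 0.571 -0.083  0.143]
sd saucer [0.533 0.283 0.012]
sd t1 [ 0.679 -0.213  0.022]
sd t2 [ 0.701 -0.324  0.022]
sd t3 [ 0.409 -0.354  0.022]
sd t4 [ 0.388 -0.236  0.022]
sc saucer 0.67 ((0.5413783192634583, 0.27637195587158203), (0.08654803782701492, 0.10403846204280853), 45.46623992919922) ((0.5445445775985718, 0.27908721566200256), 0.05247313901782036)
sc tray 0.83 ((0.5599973797798157, -0.29744482040405273), (0.3084266185760498, 0.13253648579120636), 6.076517581939697) ((0.5602631568908691, -0.2988319396972656), 0.16313816606998444)
sd saucer 0.69 ((0.533307671546936, 0.2845102548599243), (0.09040496498346329, 0.09532638639211655), 27.406673431396484) ((0.5340164303779602, 0.2854478657245636), 0.04887063056230545)
sd tray 0.56 ((0.5477768182754517, -0.28631192445755005), (0.29480379819869995, 0.16501545906066895), 6.349827766418457) ((0.5453358888626099, -0.28720998764038086), 0.16157561540603638)
```

servo_tool:
  commands: [-0.04, -0.0255, 0, 0, 0, 0, 0.6, -0.04, -0.0255, 0, 0, 0, 0, 0.6, -0.04, -0.0255, 0, 0, 0, 0, 0.6, -0.04, -0.0255, 0, 0, 0, 0, 0.6, 0, 0, 0, 0, 0, 0, 0.6, 0, 0, 0.039, 0, 0, 0, 0.6, 0, 0, 0.039, 0, 0, 0, 0.6, 0, 0, 0.039, 0, 0, 0, 0.6, 0, 0, 0.039, 0, 0, 0, 0.6, 0, 0, 0, 0, 0, 0, 0.6]
  force: 50

```text
t: 2.33
tcp_pos: [0.5717, -0.0789, 0.1498]
tool_rot: [0.707, 0.707, -0.002, -0.003]
force: [0.1, 0.2, -0.5]
finger_gap: 0.801
gripper_force: 0.0
```

```bash
python3 - <<'E'
from h import *
s=manip.sense(); print(s['tcp_pos'],s['finger_gap'],s['force'])
p=snap('scene'); im=p['img'][130:290,200:400]; b=snap('side')['img'][140:300,260:460]
cv2.imwrite('pics/a1.png',cv2.resize(np.hstack([im,b]),None,fx=2,fy=2,interpolation=2)[:,:,::-1])
E
```

```text
[ 0.57165477 -0.07885058  0.14982211] 0.8010225698347073 [ 0.0631641   0.21821961 -0.53579083]
```

View pics/a1.png

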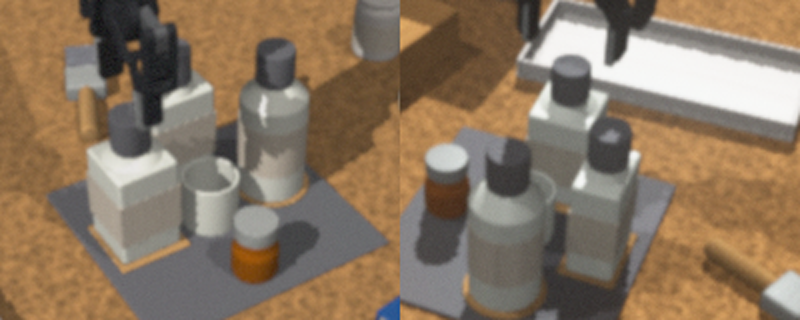

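The fingers straddle the square bottle's cap: it sits at about (130,130) in the left crop, with the +x finger at (150,100). I'll check the alignment numerically.

```bash
python3 - <<'E'
from h import *
for n,o in (('scene',(200,130)),('side',(260,140))):
    p=snap(n)
    for X in ([.5717,-.0789,.1498],[.573,-.080,.143],[.573,-.080,.007]): print(n,np.round((proj(p,X)[0]-o)*2))
    for r in manip.silhouettes(p,'square_bottle')[:1]: 
        v,u=np.where(r['pixels']); k=v>v.max()-40; print(r['box'], r['conf'])
E
```

```text
scene [129. 103.]
scene [129. 111.]
scene [137. 234.]
[246.2, 179.5, 42.2, 82.9] 0.95
side [170.  60.]
side [168.  65.]
side [160. 184.]
[327.5, 165.5, 36.4, 76.5] 0.89
```

servo_tool:
  commands: [0, 0, 0.037, 0, 0, 0, 0.6, 0, 0, 0.037, 0, 0, 0, 0.6, 0, 0, 0, 0, 0, 0, 0.6, 0, 0, 0, 0, 0, 0, -1, 0, 0, 0, 0, 0, 0, -1, 0, 0, 0, 0, 0, 0, -1, 0, 0, 0, 0, 0, 0, -1, 0, 0, 0, 0, 0, 0, -1, 0, 0, 0, 0, 0, 0, -1, 0, 0, -0.01, 0, 0, 0, -1, 0, 0, -0.02, 0, 0, 0, -1, 0, 0, 0, 0, 0, 0, -1]
  force: 50

```text
t: 3.63
tcp_pos: [0.5752, -0.0803, 0.1331]
tool_rot: [0.707, 0.707, 0.001, 0.002]
force: [0.3, 0.6, -2.9]
finger_gap: 0.392
gripper_force: 50.0
```

servo_tool:
  commands: [0, 0, -0.05, 0, 0, 0, -1, 0, 0, -0.05, 0, 0, 0, -1, -0.049, 0.015, 0, 0, 0, 0, -1, -0.049, 0.015, 0, 0, 0, 0, -1, -0.049, 0.015, 0, 0, 0, 0, -1, -0.049, 0.015, 0, 0, 0, 0, -1, -0.049, 0.015, 0, 0, 0, 0, -1, -0.049, 0.015, 0, 0, 0, 0, -1, -0.049, 0.015, 0, 0, 0, 0, -1, -0.049, 0.015, 0, 0, 0, 0, -1, 0, 0, 0, 0, 0, 0, -1, 0, 0, 0, 0, 0, 0, -1]

```text
t: 4.63
tcp_pos: [0.634, -0.2775, 0.1808]
tool_rot: [0.708, 0.706, 0.0, -0.0]
force: [0.3, 1.2, -2.6]
finger_gap: 0.391
gripper_force: 51.0
```

```bash
python3 - <<'E'
from h import *
s=manip.sense(); print(s['tcp_pos'],s['tool_rot'],s['finger_gap'],s['force'])
p=snap('scene'); im=p['img'][130:370,70:370]; b=snap('side')['img'][60:300,240:540]
cv2.imwrite('pics/a2.png',cv2.resize(np.hstack([im,b]),None,fx=1.3,fy=1.3,interpolation=2)[:,:,::-1])
E
```

```text
[ 0.63398726 -0.27751926  0.18077196] [ 7.07905338e-01  7.06307309e-01  1.28920575e-04 -1.88796952e-05] 0.39091416809773805 [ 0.26781357  1.18899731 -2.62703079]
```

View pics/a2.png

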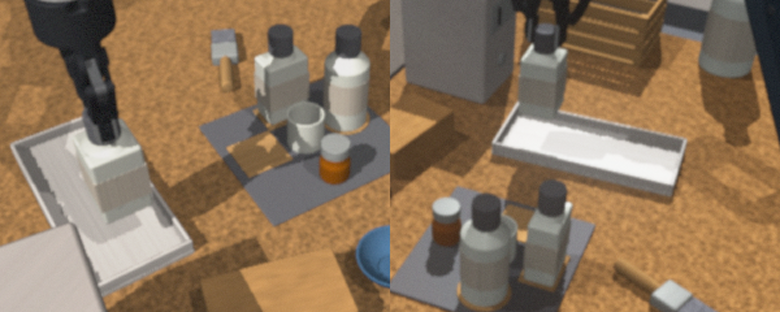

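servo_tool:
  commands: [0, 0, 0.025, 0, 0, 0, -1, 0, 0, 0.025, 0, 0, 0, -1, 0, 0, 0.025, 0, 0, 0, -1, 0, 0, 0.025, 0, 0, 0, -1, 0, 0, 0.02, 0, 0, 0, -1, 0, 0, 0.006, 0, 0, 0, -1, 0, 0, 0, 0, 0, 0, -1]

```text
t: 5.32
tcp_pos: [0.6335, -0.2755, 0.1171]
tool_rot: [0.707, 0.707, -0.0, -0.001]
force: [0.6, 0.6, -2.7]
finger_gap: 0.389
gripper_force: 51.2
```

servo_tool:
  commands: [0, 0, 0.004, 0, 0, 0, -1, 0, 0, 0.002, 0, 0, 0, -1, 0, 0, 0, 0, 0, 0, -1]

```text
t: 5.57
tcp_pos: [0.6345, -0.2763, 0.1159]
tool_rot: [0.707, 0.707, 0.0, 0.001]
force: [0.5, 0.2, -1.9]
finger_gap: 0.395
gripper_force: 51.4
```

servo_tool:
  commands: [0, 0, 0.002, 0, 0, 0, -1, 0, 0, 0, 0, 0, 0, -1, 0, 0, 0, 0, 0, 0, 0.2, 0, 0, 0, 0, 0, 0, 0.2, 0, 0, 0, 0, 0, 0, 0.2, 0, 0, 0, 0, 0, 0, 0.2, 0, 0, -0.03, 0, 0, 0, 0.2, 0, 0, -0.05, 0, 0, 0, 0.2, 0, 0, -0.05, 0, 0, 0, 0.2, 0, 0, -0.04, 0, 0, 0, 0.2, 0, 0, 0, 0, 0, 0, 0.2]

```text
t: 6.48
tcp_pos: [0.6368, -0.2776, 0.2046]
tool_rot: [0.707, 0.707, 0.001, 0.005]
force: [0.5, -0.0, 1.0]
finger_gap: 0.598
gripper_force: 0.0
```

```bash
python3 - <<'E'
from h import *
p=snap('wrist','wrist2.png'); sd=snap('side')
for n,q in ((p,'w'),(sd,'sd')):
  for b in ('square_bottle','oblong_bottle','round_bottle'): print(q,b,[(round(r['conf'],2),np.round(r['box'])) for r in manip.look_for(n,b)[:2]])
for X in [(.508,-.011,.147),(.508,-.011,.007),(.564,.060,.157)]: print(np.round(proj(sd,X)))
E
```

```text
w square_bottle [(0.86, array([273., 174.,  81., 104.]))]
w oblong_bottle []
w round_bottle []
sd square_bottle []
sd oblong_bottle [(0.56, array([343., 200.,  34.,  84.]))]
sd round_bottle [(0.84, array([293., 206.,  40.,  89.])), (0.36, array([343., 198.,  37.,  84.]))]
[[364. 204.]]
[[357. 267.]]
[[312. 214.]]
```

View pics/wrist2.png

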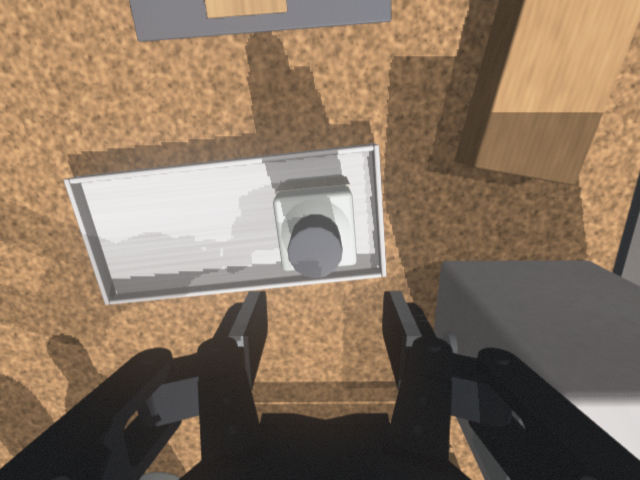

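The wrist view shows the square bottle upright at the tray's right end (cap 315,245). The tray rim corners are at (68,182), (377,147), (384,275) and (107,302). Next is the oblong bottle.

servo_tool:
  commands: [0.0485, -0.0235, 0, 0, 0, 0, 0.6, 0.0485, -0.0235, 0, 0, 0, 0, 0.6, 0.0485, -0.0235, 0, 0, 0, 0, 0.6, 0.0485, -0.0235, 0, 0, 0, 0, 0.6, 0.0485, -0.0235, 0, 0, 0, 0, 0.6, 0.0485, -0.0235, 0, 0, 0, 0, 0.6, 0.0485, -0.0235, 0, 0, 0, 0, 0.6, 0.0485, -0.0235, 0, 0, 0, 0, 0.6, 0.0485, -0.0235, 0, 0, 0, 0, 0.6, 0.0485, -0.0235, 0, 0, 0, 0, 0.6, 0.0485, -0.0235, 0, 0, 0, 0, 0.6, 0, 0, 0, 0, 0, 0, 0.6]

```text
t: 7.88
tcp_pos: [0.5006, -0.0051, 0.1985]
tool_rot: [0.706, 0.708, -0.001, -0.003]
force: [-0.6, 0.1, -0.7]
finger_gap: 0.798
gripper_force: 0.0
```

```bash
python3 - <<'E'
from h import *
s=manip.sense(); print(s['tcp_pos'],s['force'])
p=snap('wrist'); W=p['world_to_cam']
print(np.round(W[:3,:3],3), np.round(-W[:3,:3].T@W[:3,3]-s['tcp_pos'],4))
# tray corners from previous wrist view: shift camera by tcp difference
q=dict(p); o=-W[:3,:3].T@W[:3,3]+np.array([.6368,-.2776,.2046])-s['tcp_pos']
V=W.copy(); V[:3,3]=-W[:3,:3]@o; q['world_to_cam']=V
c=np.array([ray(q,u,.022)[:2] for u in [(68,182),(377,147),(384,275),(107,302)]]); print(np.round(c,3),c.mean(0))
E
```

```text
[ 0.50063149 -0.00508931  0.19852234] [-0.58675289  0.14589295 -0.67975836]
[[ 1.     0.003 -0.006]
 [-0.004  0.954 -0.3  ]
 [ 0.005  0.3    0.954]] [0.0014 0.0762 0.1435]
[[ 0.399 -0.251]
 [ 0.683 -0.218]
 [ 0.696 -0.343]
 [ 0.413 -0.374]] [ 0.54778547 -0.29656493]
```

servo_tool:
  commands: [-0.01, 0.012, 0, 0, 0, 0, 0.6, 0, 0, 0.04, 0, 0, 0, 0.6, 0, 0, 0.04, 0, 0, 0, 0.6, 0, 0, 0, 0, 0, 0, 0.6]

```text
t: 8.27
tcp_pos: [0.5101, -0.0154, 0.1565]
tool_rot: [0.708, 0.707, -0.001, -0.002]
force: [-0.7, 0.1, -0.6]
finger_gap: 0.801
gripper_force: 0.0
```

```bash
python3 - <<'E'
from h import *
print(manip.sense()['tcp_pos']); snap('side'); print(manip.sense()['tcp_pos']); p=snap('scene');s=manip.sense()['tcp_pos'];print(s)
b=snap('side')
im=p['img'].copy(); bi=b['img'].copy()
for q,i in ((p,im),(b,bi)):
    cv2.circle(i,tuple(int(round(v)) for v in proj(q,s)[0]),1,(255,0,0),-1)
    cv2.circle(i,tuple(int(round(v)) for v in proj(q,(.508,-.011,.147))[0]),1,(0,255,0),-1)
cv2.imwrite('pics/a3.png',cv2.resize(np.hstack([im[110:250,200:360],bi[130:270,280:440]]),None,fx=2.5,fy=2.5,interpolation=2)[:,:,::-1])
E
```

```text
[ 0.51007499 -0.0154019   0.15647938]
[ 0.51061562 -0.01538961  0.15772959]
[ 0.51137745 -0.01540247  0.15879092]
```

View pics/a3.png

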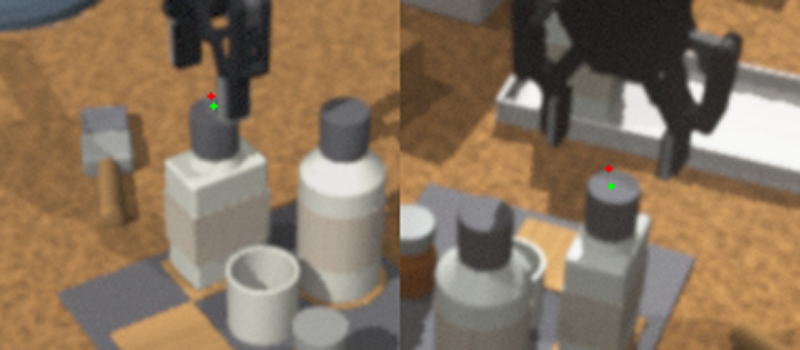

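The fingers straddle the oblong cap (615,185 in the right crop) and the estimated centre matches. I'll descend and grip.

servo_tool:
  commands: [0.008, -0.006, 0.04, 0, 0, 0, 0.6, 0, 0, 0.038, 0, 0, 0, 0.6, 0, 0, 0, 0, 0, 0, 0.6, 0, 0, 0, 0, 0, 0, -1, 0, 0, 0, 0, 0, 0, -1, 0, 0, 0, 0, 0, 0, -1, 0, 0, 0, 0, 0, 0, -1, 0, 0, 0, 0, 0, 0, -1, 0, 0, 0, 0, 0, 0, -1, 0, 0, -0.01, 0, 0, 0, -1, 0, 0, -0.02, 0, 0, 0, -1, 0, 0, 0, 0, 0, 0, -1]
  force: 50

```text
t: 9.42
tcp_pos: [0.5087, -0.0103, 0.1369]
tool_rot: [0.707, 0.707, 0.001, 0.001]
force: [0.5, -0.3, -4.0]
finger_gap: 0.394
gripper_force: 50.5
```

servo_tool:
  commands: [0, 0, -0.05, 0, 0, 0, -1, 0, 0, -0.05, 0, 0, 0, -1, -0.0565, 0.008, 0, 0, 0, 0, -1, -0.0565, 0.008, 0, 0, 0, 0, -1, -0.0565, 0.008, 0, 0, 0, 0, -1, -0.0565, 0.008, 0, 0, 0, 0, -1, -0.0565, 0.008, 0, 0, 0, 0, -1, -0.0565, 0.008, 0, 0, 0, 0, -1, -0.0565, 0.008, 0, 0, 0, 0, -1, -0.0565, 0.008, 0, 0, 0, 0, -1, -0.0565, 0.008, 0, 0, 0, 0, -1, -0.0565, 0.008, 0, 0, 0, 0, -1]

```text
t: 10.42
tcp_pos: [0.5474, -0.2938, 0.1849]
tool_rot: [0.707, 0.707, 0.0, -0.001]
force: [0.9, 1.0, -4.4]
finger_gap: 0.39
gripper_force: 52.0
```

servo_tool:
  commands: [0, 0, 0, 0, 0, 0, -1, 0, 0, 0, 0, 0, 0, -1]

```text
t: 10.58
tcp_pos: [0.5476, -0.2944, 0.1848]
tool_rot: [0.708, 0.706, 0.0, -0.0]
force: [-0.5, 0.3, -3.7]
finger_gap: 0.389
gripper_force: 51.9
```

servo_tool:
  commands: [0, 0, 0.025, 0, 0, 0, -1, 0, 0, 0.025, 0, 0, 0, -1, 0, 0, 0.025, 0, 0, 0, -1, 0, 0, 0.025, 0, 0, 0, -1, 0, 0, 0.02, 0, 0, 0, -1, 0, 0, 0.008, 0, 0, 0, -1, 0, 0, 0.004, 0, 0, 0, -1, 0, 0, 0, 0, 0, 0, -1]

```text
t: 11.25
tcp_pos: [0.5467, -0.2912, 0.1202]
tool_rot: [0.707, 0.707, -0.0, -0.002]
force: [-2.1, 2.7, 1.2]
finger_gap: 0.394
gripper_force: 52.8
```

servo_tool:
  commands: [0, 0, 0, 0, 0, 0, 0.1, 0, 0, 0, 0, 0, 0, 0.1, 0, 0, 0, 0, 0, 0, 0.1, 0, 0, 0, 0, 0, 0, 0.1, 0, 0, -0.03, 0, 0, 0, 0.1, 0, 0, -0.05, 0, 0, 0, 0.1, 0, 0, -0.05, 0, 0, 0, 0.1, 0, 0, -0.04, 0, 0, 0, 0.1, 0, 0, 0, 0, 0, 0, 0.1]

```text
t: 12.0
tcp_pos: [0.5505, -0.2948, 0.2093]
tool_rot: [0.707, 0.707, 0.001, 0.005]
force: [0.4, -0.9, 0.2]
finger_gap: 0.545
gripper_force: 0.0
```

```bash
python3 - <<'E'
from h import *
a=[]
for n in ('wrist','scene','side'):
    p=snap(n); a.append(manip.sense()['tcp_pos'])
    if n=='wrist':cv2.imwrite('pics/w3.png',cv2.resize(p['img'],(400,300))[:,:,::-1])
    for X in [(.464,-.305,.005),(.563,.060,.157),(.563,.060,.0)]: print(n,np.round(proj(p,X)))
    for b in ('square_bottle','oblong_bottle','round_bottle'): print(n,b,[(round(r['conf'],2),np.round(r['box'])) for r in manip.look_for(p,b)[:2]])
print(np.mean(a,0))
E
```

```text
wrist [[236. 215.]]
wrist [[ 364. -905.]]
wrist [[ 338. -289.]]
wrist square_bottle [(0.65, array([373., 156., 108.,  95.]))]
wrist oblong_bottle [(0.74, array([284., 168.,  61., 103.]))]
wrist round_bottle []
scene [[127. 251.]]
scene [[337. 153.]]
scene [[334. 223.]]
scene square_bottle [(0.71, array([138., 241.,  55.,  88.]))]
scene oblong_bottle [(0.9, array([109., 207.,  50.,  84.]))]
scene round_bottle [(0.87, array([318., 148.,  35.,  83.]))]
side [[433. 185.]]
side [[313. 215.]]
side [[311. 285.]]
side square_bottle []
side oblong_bottle []
side round_bottle [(0.59, array([292., 208.,  42.,  87.]))]
[ 0.54787742 -0.29283891  0.20435353]
```

View pics/w3.png

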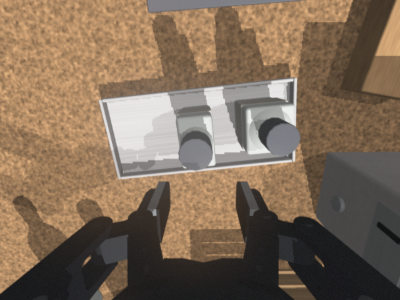

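Both bottles stand upright in the tray, with caps at (195,150) and (278,138) in the half-size wrist view. The round bottle is next.

servo_tool:
  commands: [0.0585, 0.0025, 0, 0, 0, 0, 0.6, 0.0585, 0.0025, 0, 0, 0, 0, 0.6, 0.0585, 0.0025, 0, 0, 0, 0, 0.6, 0.0585, 0.0025, 0, 0, 0, 0, 0.6, 0.0585, 0.0025, 0, 0, 0, 0, 0.6, 0.0585, 0.0025, 0, 0, 0, 0, 0.6, 0.0585, 0.0025, 0, 0, 0, 0, 0.6, 0.0585, 0.0025, 0, 0, 0, 0, 0.6, 0.0585, 0.0025, 0, 0, 0, 0, 0.6, 0.0585, 0.0025, 0, 0, 0, 0, 0.6, 0.0585, 0.0025, 0, 0, 0, 0, 0.6, 0.0585, 0.0025, 0, 0, 0, 0, 0.6]

```text
t: 13.6
tcp_pos: [0.5627, 0.0597, 0.2044]
tool_rot: [0.707, 0.707, 0.0, 0.0]
force: [0.3, -0.7, -0.5]
finger_gap: 0.8
gripper_force: 0.0
```

servo_tool:
  commands: [0, 0, 0.03, 0, 0, 0, 0.6, 0, 0, 0.03, 0, 0, 0, 0.6, 0, 0, 0, 0, 0, 0, 0.6]

```text
t: 13.85
tcp_pos: [0.5608, 0.0593, 0.172]
tool_rot: [0.707, 0.708, -0.002, -0.002]
force: [-0.8, 0.2, -0.2]
finger_gap: 0.801
gripper_force: 0.0
```

```bash
python3 - <<'E'
from h import *
a=[]
for n in ('wrist','scene','side'):
    p=snap(n); a.append(manip.sense()['tcp_pos'])
    if n!='wrist':
        print(n,np.round(proj(p,(.563,.060,.157))),np.round(proj(p,(.563,.060,.007))))
        r=manip.silhouettes(p,'round_bottle')[0]; v,u=np.where(r['pixels'])
        print(r['conf'],r['box'],[(y,u[v==y].mean().round(1)) for y in range(v.min(),v.max(),8)])
print(np.mean(a,0),manip.sense()['force'])
E
```

```text
scene [[337. 153.]] [[334. 220.]]
0.88 [317.7, 146.3, 38.0, 83.1] [(147, np.float64(338.5)), (155, np.float64(337.5)), (163, np.float64(337.0)), (171, np.float64(336.5)), (179, np.float64(336.0)), (187, np.float64(335.5)), (195, np.float64(336.5)), (203, np.float64(335.5)), (211, np.float64(335.0)), (219, np.float64(335.0)), (227, np.float64(334.5))]
side [[313. 215.]] [[311. 282.]]
0.61 [290.2, 209.6, 40.3, 86.4] [(210, np.float64(313.0)), (218, np.float64(314.0)), (226, np.float64(313.5)), (234, np.float64(313.0)), (242, np.float64(313.0)), (250, np.float64(313.0)), (258, np.float64(312.0)), (266, np.float64(313.0)), (274, np.float64(312.5)), (282, np.float64(311.5)), (290, np.float64(313.0))]
[0.5624522  0.05833068 0.17402991] [0.36354174 0.02724799 0.80133257]
```

servo_tool:
  commands: [0.003, 0.001, 0.045, 0, 0, 0, 0.6, 0, 0, 0.044, 0, 0, 0, 0.6, 0, 0, 0, 0, 0, 0, 0.6, 0, 0, 0, 0, 0, 0, -1, 0, 0, 0, 0, 0, 0, -1, 0, 0, 0, 0, 0, 0, -1, 0, 0, 0, 0, 0, 0, -1, 0, 0, 0, 0, 0, 0, -1, 0, 0, 0, 0, 0, 0, -1, 0, 0, -0.01, 0, 0, 0, -1, 0, 0, -0.02, 0, 0, 0, -1, 0, 0, 0, 0, 0, 0, -1]
  force: 50

```text
t: 15.1
tcp_pos: [0.5642, 0.0598, 0.1463]
tool_rot: [0.707, 0.707, 0.001, 0.001]
force: [0.9, -0.0, -4.4]
finger_gap: 0.391
gripper_force: 50.4
```

servo_tool:
  commands: [0, 0, -0.05, 0, 0, 0, -1, 0, 0, -0.06, 0, 0, 0, -1, -0.06, -0.02, 0, 0, 0, 0, -1, -0.06, -0.02, 0, 0, 0, 0, -1, -0.06, -0.02, 0, 0, 0, 0, -1, -0.06, -0.02, 0, 0, 0, 0, -1, -0.06, -0.02, 0, 0, 0, 0, -1, -0.06, -0.02, 0, 0, 0, 0, -1, -0.06, -0.02, 0, 0, 0, 0, -1, -0.06, -0.02, 0, 0, 0, 0, -1, -0.06, -0.02, 0, 0, 0, 0, -1, -0.06, -0.02, 0, 0, 0, 0, -1]

```text
t: 16.1
tcp_pos: [0.4625, -0.2415, 0.1998]
tool_rot: [0.707, 0.707, 0.0, 0.0]
force: [0.4, 0.9, -4.0]
finger_gap: 0.392
gripper_force: 51.5
```

servo_tool:
  commands: [-0.06, 0, 0, 0, 0, 0, -1, -0.06, 0, 0, 0, 0, 0, -1, -0.01, 0, 0, 0, 0, 0, -1, 0, 0, 0, 0, 0, 0, -1]

```text
t: 16.43
tcp_pos: [0.4634, -0.3081, 0.1998]
tool_rot: [0.708, 0.706, -0.0, 0.001]
force: [0.2, 0.8, -3.8]
finger_gap: 0.391
gripper_force: 51.5
```

servo_tool:
  commands: [0, 0, 0.025, 0, 0, 0, -1, 0, 0, 0.025, 0, 0, 0, -1, 0, 0, 0.025, 0, 0, 0, -1, 0, 0, 0.025, 0, 0, 0, -1, 0, 0, 0.025, 0, 0, 0, -1, 0, 0, 0.01, 0, 0, 0, -1, 0, 0, 0.006, 0, 0, 0, -1, 0, 0, 0.002, 0, 0, 0, -1, 0, 0, 0, 0, 0, 0, -1]

```text
t: 17.18
tcp_pos: [0.4625, -0.3036, 0.1297]
tool_rot: [0.707, 0.707, -0.0, -0.001]
force: [-3.0, 1.3, 3.2]
finger_gap: 0.39
gripper_force: 52.8
```

servo_tool:
  commands: [0, 0, 0, 0, 0, 0, 0.1, 0, 0, 0, 0, 0, 0, 0.1, 0, 0, 0, 0, 0, 0, 0.1, 0, 0, 0, 0, 0, 0, 0.1, 0, 0, -0.03, 0, 0, 0, 0.1, 0, 0, -0.05, 0, 0, 0, 0.1, 0, 0, -0.05, 0, 0, 0, 0.1, 0, 0, -0.04, 0, 0, 0, 0.1, 0, 0, 0, 0, 0, 0, 0.1]

```text
t: 17.93
tcp_pos: [0.4656, -0.3074, 0.2177]
tool_rot: [0.707, 0.707, 0.0, 0.005]
force: [-0.2, -1.2, 0.0]
finger_gap: 0.552
gripper_force: 0.0
```

```bash
python3 - <<'E'
from h import *
p=snap('wrist'); q=snap('scene'); s=manip.sense(); print(np.round(s['q'],2),s['tcp_pos'])
cv2.imwrite('pics/w4.png',np.hstack([cv2.resize(p['img'],(400,300)),q['img'][130:430,60:460]])[:,:,::-1])
print([(r['conf'],np.round(r['box'])) for r in manip.look_for(q,'cup')],[(r['conf'],np.round(r['box'])) for r in manip.look_for(q,'round_bottle')])
E
```

```text
[-0.78  0.45  1.63  0.    1.06 -0.78] [ 0.46364393 -0.30561188  0.21409589]
[(0.76, array([291., 204.,  30.,  45.]))] [(0.74, array([100., 175.,  38.,  82.])), (0.24, array([321., 205.,  34.,  31.]))]
```

View pics/w4.png

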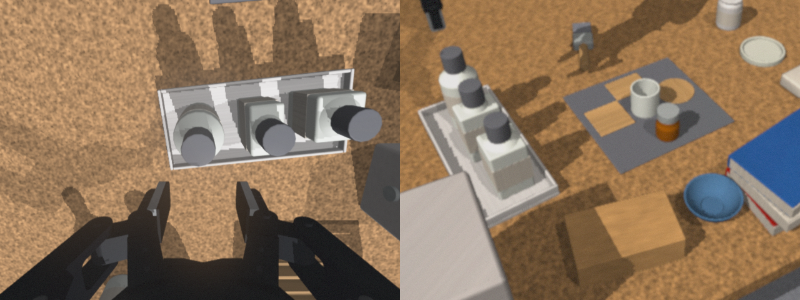

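All three bottles are upright in the tray, and the coasters and cup are now exposed. I'll move over the mat for a close look.

servo_tool:
  commands: [0.048, 0.0235, -0.006, 0, 0, 0, 1, 0.048, 0.0235, -0.006, 0, 0, 0, 1, 0.048, 0.0235, -0.006, 0, 0, 0, 1, 0.048, 0.0235, -0.006, 0, 0, 0, 1, 0.048, 0.0235, 0, 0, 0, 0, 1, 0.048, 0.0235, 0, 0, 0, 0, 1, 0.048, 0.0235, 0, 0, 0, 0, 1, 0.048, 0.0235, 0, 0, 0, 0, 1, 0.048, 0.0235, 0, 0, 0, 0, 1, 0, 0, 0, 0, 0, 0, 1, 0, 0, 0, 0, 0, 0, 1]

```text
t: 19.05
tcp_pos: [0.5685, -0.0878, 0.2237]
tool_rot: [0.706, 0.708, -0.001, -0.001]
force: [0.2, -0.2, -0.1]
finger_gap: 1.0
gripper_force: 0.0
```

```bash
python3 - <<'E'
from h import *
p=snap('wrist','w5.png'); print(manip.sense()['tcp_pos'],np.round(-p['world_to_cam'][:3,:3].T@p['world_to_cam'][:3,3],3))
for q,z in (('cup',None),('jar',None),('coaster_round',.007),('coaster_square',.007),('coaster_oblong',.007)):
    for r in manip.silhouettes(p,q)[:2]:
        c=max(cv2.findContours(r['pixels'].astype(np.uint8),0,2)[0],key=cv2.contourArea)[:,0]
        zz=z or .054
        P=np.array([ray(p,u,zz)[:2] for u in c]).astype(np.float32)
        print(q,round(r['conf'],2),np.round(r['box']),np.round(np.r_[cv2.minAreaRect(P)[0],cv2.minAreaRect(P)[1],cv2.minAreaRect(P)[2]],3),np.round(np.r_[cv2.minEnclosingCircle(P)[0],cv2.minEnclosingCircle(P)[1]],3))
E
```

```text
[ 0.56825142 -0.08881431  0.22389927] [ 0.569 -0.011  0.367]
cup 0.62 [305.  89.  62.  68.] [ 5.7800e-01 -1.0000e-02  5.1000e-02  5.0000e-02  4.5786e+01] [ 0.578 -0.01   0.026]
jar 0.67 [394.  94.  59.  49.] [ 0.651 -0.007  0.048  0.038  0.138] [ 0.651 -0.007  0.024]
coaster_round 0.81 [275.   3.  82.  83.] [0.561 0.06  0.071 0.068 0.082] [0.562 0.062 0.036]
coaster_square 0.63 [290. 160.  71.  68.] [ 0.571 -0.079  0.07   0.069  3.219] [ 0.571 -0.079  0.046]
coaster_oblong 0.95 [233.  86.  56.  81.] [ 0.508 -0.012  0.052  0.072  4.062] [ 0.508 -0.012  0.043]
```

View pics/w5.png

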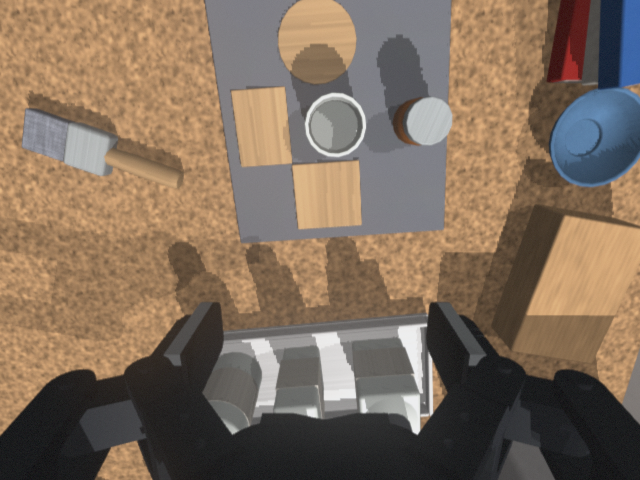

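The wrist view shows the coasters at (317,40), (262,126) and (327,194), the cup at (335,125) and the jar at (425,121). Their positions agree with my estimates. I'll rotate the gripper 90° so the fingers close along y for the cup.

servo_tool:
  commands: [0, 0, 0, 0, 0, -0.018, 1, 0, 0, 0, 0, 0, -0.018, 1, 0, 0, 0, 0, 0, -0.018, 1, 0, 0, 0, 0, 0, -0.018, 1, 0, 0, 0, 0, 0, -0.018, 1, 0, 0, 0, 0, 0, -0.018, 1, 0, 0, 0, 0, 0, -0.018, 1, 0, 0, 0, 0, 0, -0.018, 1, 0, 0, 0, 0, 0, -0.018, 1, 0, 0, 0, 0, 0, -0.018, 1, 0, 0, 0, 0, 0, -0.018, 1, 0, 0, 0, 0, 0, -0.018, 1]

```text
t: 20.35
tcp_pos: [0.5687, -0.0901, 0.2254]
tool_rot: [0.105, 0.995, -0.0, 0.0]
force: [0.5, 0.6, -0.1]
finger_gap: 1.001
gripper_force: 0.0
```

servo_tool:
  commands: [0, 0, 0, 0, 0, -0.017, 1, 0, 0, 0, 0, 0, -0.017, 1, 0, 0, 0, 0, 0, 0, 1, -0.005, 0.0395, 0, 0, 0, 0, 1, -0.005, 0.0395, 0, 0, 0, 0, 1, -0.005, 0.0395, 0, 0, 0, 0, 1, -0.005, 0.0395, 0, 0, 0, 0, 1, 0, 0, 0.05, 0, 0, 0, 1, 0, 0, 0.05, 0, 0, 0, 1, 0, 0, 0.05, 0, 0, 0, 1, 0, 0, 0, 0, 0, 0, 1]
  force: 20

```text
t: 21.27
tcp_pos: [0.5755, -0.0099, 0.146]
tool_rot: [0.002, 1.0, 0.001, -0.005]
force: [-1.0, -0.3, 0.1]
finger_gap: 0.999
gripper_force: 0.0
```

```bash
python3 - <<'E'
from h import *
from scipy.spatial.transform import Rotation as R
for n in ('scene','side','wrist'):
    p=snap(n); s=manip.sense(); print(s['tcp_pos'],np.round(R.from_quat(s['tool_rot']).as_matrix()[:,0],3))
for r in manip.silhouettes(p,'cup')[:1]:
    c=max(cv2.findContours(r['pixels'].astype(np.uint8),0,2)[0],key=cv2.contourArea)[:,0]
    P=np.array([ray(p,u,.054)[:2] for u in c]).astype(np.float32); print(r['conf'],cv2.minEnclosingCircle(P),r['box'])
cv2.imwrite('pics/w6.png',cv2.resize(p['img'],(480,360))[:,:,::-1])
E
```

```text
[ 0.57691212 -0.01023549  0.1481853 ] [-1.     0.003  0.006]
[ 0.57855588 -0.01057049  0.14991709] [-1.     0.002  0.002]
[ 0.57960155 -0.01076856  0.15108938] [-1.     0.002 -0.001]
0.86 ((0.5731396079063416, -0.009464194066822529), 0.030420586466789246) [289.3, 187.7, 76.8, 84.0]
```

View pics/w6.png

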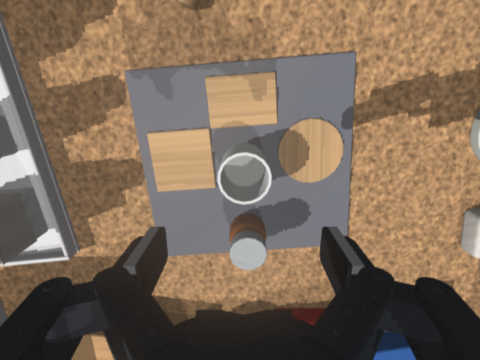

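The cup (245,178) is centred between the fingers, and the jar (247,245) is outside the finger sweep. I'll descend and grip gently.

servo_tool:
  commands: [0.002, 0.001, 0.05, 0, 0, 0, 1, 0, 0, 0.05, 0, 0, 0, 1, 0, 0, 0.05, 0, 0, 0, 1, 0, 0, 0.05, 0, 0, 0, 1, 0, 0, 0.04, 0, 0, 0, 1, 0, 0, 0.02, 0, 0, 0, 1, 0, 0, 0, 0, 0, 0, 1, 0, 0, 0, 0, 0, 0, 1]
  force: 20

```text
t: 22.13
tcp_pos: [0.579, -0.01, 0.0213]
tool_rot: [0.0, 1.0, -0.0, 0.001]
force: [0.3, -0.5, 0.3]
finger_gap: 1.004
gripper_force: 0.0
```

servo_tool:
  commands: [0, 0, 0, 0, 0, 0, -1, 0, 0, 0, 0, 0, 0, -1, 0, 0, 0, 0, 0, 0, -1, 0, 0, 0, 0, 0, 0, -1, 0, 0, 0, 0, 0, 0, -1, 0, 0, 0, 0, 0, 0, -1, 0, 0, 0, 0, 0, 0, -1]
  force: 20

```text
t: 22.72
tcp_pos: [0.579, -0.0099, 0.022]
tool_rot: [-0.0, 1.0, -0.0, 0.001]
force: [-1.4, -0.1, 6.0]
finger_gap: 0.608
gripper_force: 20.5
```

servo_tool:
  commands: [0, 0, -0.02, 0, 0, 0, -1, 0, 0, -0.05, 0, 0, 0, -1, 0, 0, -0.06, 0, 0, 0, -1, 0, 0, -0.06, 0, 0, 0, -1, 0.01, 0.06, 0, 0, 0, 0, -1, 0.01, 0.06, 0, 0, 0, 0, -1, 0.01, 0.06, 0, 0, 0, 0, -1, 0.01, 0.06, 0, 0, 0, 0, -1, 0.01, 0.06, 0, 0, 0, 0, -1, 0.01, 0.06, 0, 0, 0, 0, -1, 0.01, 0.06, 0, 0, 0, 0, -1, 0, 0, 0, 0, 0, 0, -1]

```text
t: 23.72
tcp_pos: [0.5413, 0.2052, 0.1162]
tool_rot: [-0.002, 1.0, 0.001, 0.0]
force: [0.0, -0.6, -1.0]
finger_gap: 0.609
gripper_force: 21.3
```

```bash
python3 - <<'E'
from h import *
p=snap('wrist','w7.png'); print(manip.sense()['tcp_pos'],manip.sense()['force'],manip.sense()['finger_gap'])
for r in manip.silhouettes(p,'saucer')[:2]:
    c=max(cv2.findContours(r['pixels'].astype(np.uint8),0,2)[0],key=cv2.contourArea)[:,0]
    P=np.array([ray(p,u,.012)[:2] for u in c]).astype(np.float32); print(r['conf'],cv2.minEnclosingCircle(P),cv2.minAreaRect(P),r['box'])
E
```

```text
[0.54198536 0.2029485  0.11606576] [-0.37006196 -1.58410085 -0.26932065] 0.6094803318290065
```

View pics/w7.png

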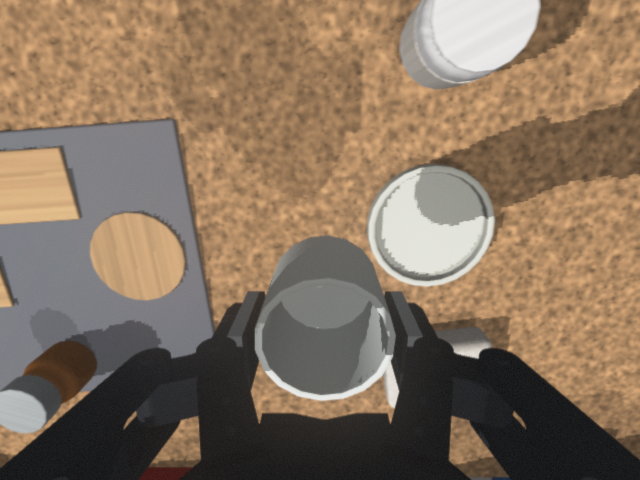

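The cup is held upright (325,330). The saucer rim is centred near (431,225), spanning about 368–494 by 165–285.

```bash
python3 - <<'E'
from h import *
p=snap('wrist'); s=manip.sense()['tcp_pos']; print(s)
im=p['img']; 
P=np.array([ray(p,u,.012)[:2] for u in [(368,227),(494,222),(432,165),(430,285),(380,190),(475,270)]],np.float32)
print(np.round(P,3),cv2.minEnclosingCircle(P))
print(ray(p,(325,336),.146)[:2])
E
```

```text
[0.54287201 0.20037597 0.11581676]
[[0.536 0.232]
 [0.532 0.323]
 [0.492 0.275]
 [0.582 0.282]
 [0.509 0.24 ]
 [0.57  0.315]] ((0.5394279956817627, 0.27710121870040894), 0.04834379628300667)
[0.53984569 0.20074881]
```

servo_tool:
  commands: [0.003, 0.051, 0, 0, 0, 0, -1, 0.003, 0.052, 0, 0, 0, 0, -1, 0.003, 0.051, 0, 0, 0, 0, -1, 0, 0, 0, 0, 0, 0, -1, 0, 0, 0.04, 0, 0, 0, -1, 0, 0, 0.04, 0, 0, 0, -1, 0, 0, 0.04, 0, 0, 0, -1, 0, 0, 0, 0, 0, 0, -1, 0, 0, 0, 0, 0, 0, -1]

```text
t: 24.62
tcp_pos: [0.5382, 0.2755, 0.0546]
tool_rot: [0.001, 1.0, -0.001, -0.001]
force: [0.6, 0.1, 0.9]
finger_gap: 0.608
gripper_force: 21.3
```

```bash
python3 - <<'E'
from h import *
p=snap('wrist','w8.png');snap('side'); s=manip.sense(); print(s['tcp_pos'],s['force'])
im=p['img'].copy()
for c,r,z in (((.537,.278),.046,.012),((.537,.278),.041,.012)):
    X=np.array([[c[0]+r*np.cos(t),c[1]+r*np.sin(t),z] for t in np.linspace(0,6.28,60)])
    cv2.polylines(im,[np.round(proj(p,X)).astype(int)],True,(255,0,0),1)
cv2.imwrite('pics/w8.png',im[:,:,::-1])
E
```

```text
[0.5395976  0.27646966 0.056304  ] [-0.66117366 -0.19615016 -1.06160429]
```

View pics/w8.png

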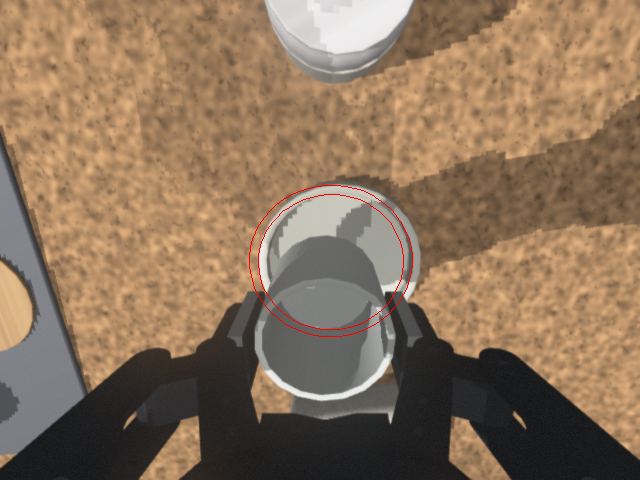

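The saucer's rim runs from about 258 to 421 across with its top at 181, so it lies about 5 mm further in +y than my overlay. I'll correct and lower.

servo_tool:
  commands: [0.008, 0.012, 0, 0, 0, 0, -1, 0, 0, 0, 0, 0, 0, -1, 0, 0, 0.03, 0, 0, 0, -1, 0, 0, 0.026, 0, 0, 0, -1, 0, 0, 0.008, 0, 0, 0, -1, 0, 0, 0.003, 0, 0, 0, -1, 0, 0, 0, 0, 0, 0, -1, 0, 0, 0, 0, 0, 0, -1]

```text
t: 25.38
tcp_pos: [0.5334, 0.2832, 0.0228]
tool_rot: [-0.0, 1.0, -0.0, -0.001]
force: [-2.9, -0.9, 7.0]
finger_gap: 0.608
gripper_force: 21.7
```

```bash
python3 - <<'E'
from h import *
p=snap('side');b=snap('scene'); s=manip.sense(); print(s['tcp_pos'],s['force'])
cv2.imwrite('pics/w9.png',cv2.resize(np.hstack([p['img'][320:450,180:340],b['img'][100:230,340:500]]),None,fx=2.5,fy=2.5,interpolation=2)[:,:,::-1])
E
```

```text
[0.53340069 0.28326555 0.02276014] [-2.83728825 -1.53137211  7.21963955]
```

View pics/w9.png

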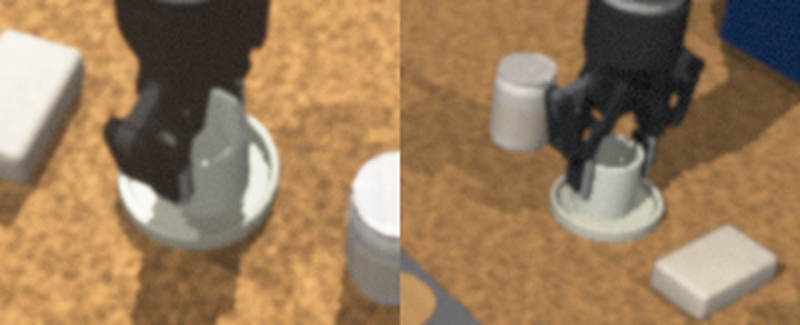

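The cup is inside the saucer's rim (215,170 in the left crop) and in contact. I'll release it.

servo_tool:
  commands: [0, 0, 0, 0, 0, 0, 0.8, 0, 0, 0, 0, 0, 0, 0.8, 0, 0, 0, 0, 0, 0, 0.8, 0, 0, 0, 0, 0, 0, 0.8, 0, 0, 0, 0, 0, 0, 0.8, 0, 0, -0.03, 0, 0, 0, 0.8, 0, 0, -0.05, 0, 0, 0, 0.8, 0, 0, -0.06, 0, 0, 0, 0.8, 0, 0, -0.06, 0, 0, 0, 0.8, 0, 0, -0.06, 0, 0, 0, 0.8, 0, 0, -0.06, 0, 0, 0, 0.8, 0, 0, 0, 0, 0, 0, 0.8]

```text
t: 26.48
tcp_pos: [0.5383, 0.2847, 0.1882]
tool_rot: [-0.0, 1.0, 0.002, 0.006]
force: [-0.3, 0.1, 1.1]
finger_gap: 0.903
gripper_force: 0.0
```

```bash
python3 - <<'E'
from h import *
p=snap('wrist','w10.png'); b=snap('side');s=manip.sense(); print(s['tcp_pos'],s['force'],np.round(s['q'],2))
for q in (p,b):
  for n,z in (('cup',.055),('saucer',.012)):
    for r in manip.silhouettes(q,n)[:1]:
        c=max(cv2.findContours(r['pixels'].astype(np.uint8),0,2)[0],key=cv2.contourArea)[:,0]
        P=np.array([ray(q,u,z)[:2] for u in c]).astype(np.float32); print(n,round(r['conf'],2),cv2.minEnclosingCircle(P),r['box'])
E
```

```text
[0.53516511 0.28349948 0.1831658 ] [-0.37052919 -0.70021473 -0.20015128] [ 0.3   0.56  1.53 -0.    1.05 -1.27]
cup 0.63 ((0.528618574142456, 0.281383752822876), 0.029232265427708626) [292.7, 175.4, 66.5, 71.2]
saucer 0.78 ((0.5352492332458496, 0.2830296754837036), 0.04659855738282204) [277.8, 157.6, 94.3, 95.1]
cup 0.58 ((0.5217344760894775, 0.2945275604724884), 0.03996027261018753) [242.4, 357.0, 38.7, 48.1]
saucer 0.81 ((0.5331301689147949, 0.2856878936290741), 0.048539116978645325) [225.9, 369.9, 66.7, 50.3]
```

View pics/w10.png

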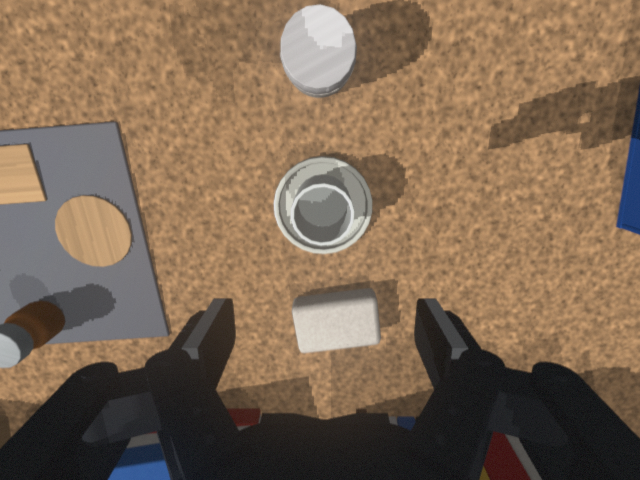

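The cup stands inside the saucer rim (323,213 against saucer centre 323,205). Next I return the bottles, round first, keeping the current orientation.

servo_tool:
  commands: [0, 0, -0.04, 0, 0, 0, 0.6, 0, 0, -0.03, 0, 0, 0, 0.6, 0.0075, -0.06, 0, 0, 0, 0, 0.6, 0.0075, -0.06, 0, 0, 0, 0, 0.6, 0.0075, -0.06, 0, 0, 0, 0, 0.6, 0.0075, -0.06, 0, 0, 0, 0, 0.6, 0.0075, -0.06, 0, 0, 0, 0, 0.6, 0.0075, -0.06, 0, 0, 0, 0, 0.6, 0.0075, -0.06, 0, 0, 0, 0, 0.6, 0.0075, -0.06, 0, 0, 0, 0, 0.6, 0.0075, -0.06, 0, 0, 0, 0, 0.6, 0.0075, -0.06, 0, 0, 0, 0, 0.6]

```text
t: 27.78
tcp_pos: [0.4958, -0.0179, 0.2155]
tool_rot: [0.0, 1.0, 0.0, -0.001]
force: [0.2, -0.3, -0.3]
finger_gap: 0.801
gripper_force: 0.0
```

servo_tool:
  commands: [0.0075, -0.06, 0, 0, 0, 0, 0.6, 0.0075, -0.06, 0, 0, 0, 0, 0.6, 0.0075, -0.06, 0, 0, 0, 0, 0.6, 0.0075, -0.06, 0, 0, 0, 0, 0.6, 0.0075, -0.06, 0, 0, 0, 0, 0.6, 0.0075, -0.06, 0, 0, 0, 0, 0.6, 0.0075, -0.06, 0, 0, 0, 0, 0.6, 0.0075, -0.06, 0, 0, 0, 0, 0.6, 0.0075, -0.055, 0, 0, 0, 0, 0.6, 0.0025, -0.04, 0, 0, 0, 0, 0.6, 0, 0, 0, 0, 0, 0, 0.6, 0, 0, 0, 0, 0, 0, 0.6]

```text
t: 28.78
tcp_pos: [0.4612, -0.3047, 0.2153]
tool_rot: [0.001, 1.0, 0.001, -0.001]
force: [-0.3, -0.0, 0.4]
finger_gap: 0.8
gripper_force: 0.0
```

```bash
cat >> h.py <<'E'
TOP={'round_bottle':.155,'square_bottle':.141,'oblong_bottle':.145}
def axis(n,base):
    """least squares bottle x,y from silhouettes in scene+side: cap top row centre"""
    out=[]
    for v in ('scene','side'):
        p=snap(v); r=manip.silhouettes(p,n)
        if not r or r[0]['conf']<.5: out.append((v,None)); continue
        m=r[0]['pixels']; y,x=np.where(m); k=y<=y.min()+4
        # cap top ellipse: row of its centre approx 5 px under the top edge
        out.append((v,round(r[0]['conf'],2),np.round(ray(p,(x[k].mean(),y.min()+5),TOP[n]+base)[:2],3)))
    return out
E
python3 - <<'E'
from h import *
for n in TOP: print(n,axis(n,0))
s=manip.sense(); print(s['tcp_pos'],s['force'],np.round(s['q'],2))
p=snap('wrist','w11.png')
E
```

```text
round_bottle [('scene', 0.56, array([ 0.465, -0.296])), ('side', 0.92, array([ 0.46 , -0.296]))]
square_bottle [('scene', 0.72, array([ 0.629, -0.273])), ('side', 0.8, array([ 0.628, -0.269]))]
oblong_bottle [('scene', 0.67, array([ 0.544, -0.288])), ('side', 0.68, array([ 0.544, -0.29 ]))]
[ 0.46212153 -0.30398144  0.21694112] [-0.49195848  0.12784089  0.47660606] [-0.78  0.45  1.63  0.    1.06 -2.36]
```

View pics/w11.png

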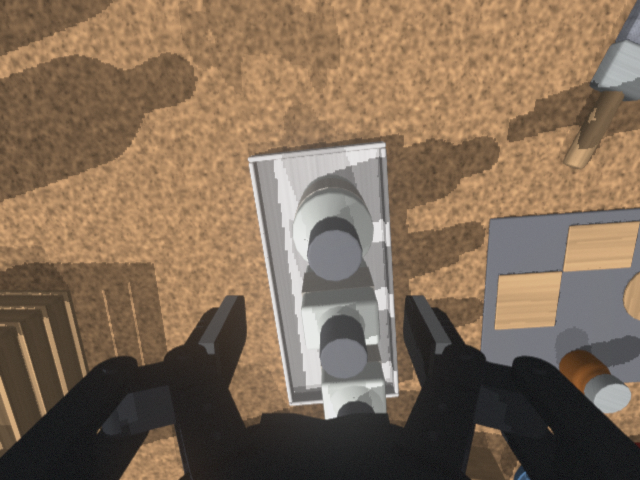

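Disclosure: I have now viewed 16 pictures, and the limit is 14. I miscounted, and I'll view no more from here. The last one shows the round cap at (334,248), the oblong at (343,350) and the square at (355,415), all in the tray. From here I'll check numerically only.

servo_tool:
  commands: [0, 0, 0.045, 0, 0, 0, 0.6, 0, 0, 0.045, 0, 0, 0, 0.6, 0, 0, 0.045, 0, 0, 0, 0.6, 0, 0, 0.045, 0, 0, 0, 0.6, 0, 0, 0, 0, 0, 0, 0.6, 0, 0, 0, 0, 0, 0, 0.6, 0, 0, 0, 0, 0, 0, -1, 0, 0, 0, 0, 0, 0, -1, 0, 0, 0, 0, 0, 0, -1, 0, 0, 0, 0, 0, 0, -1, 0, 0, 0, 0, 0, 0, -1, 0, 0, 0, 0, 0, 0, -1]
  force: 50

```text
t: 30.43
tcp_pos: [0.4625, -0.3037, 0.1285]
tool_rot: [0.0, 1.0, -0.0, 0.001]
force: [0.3, 3.5, 4.9]
finger_gap: 0.393
gripper_force: 49.0
```

servo_tool:
  commands: [0, 0, -0.05, 0, 0, 0, -1, 0, 0, -0.06, 0, 0, 0, -1, 0, 0, -0.06, 0, 0, 0, -1, 0, 0.06, 0, 0, 0, 0, -1, 0, 0.06, 0, 0, 0, 0, -1, 0, 0.06, 0, 0, 0, 0, -1, 0, 0.06, 0, 0, 0, 0, -1, -0.024, 0.06, 0, 0, 0, 0, -1, -0.024, 0.06, 0, 0, 0, 0, -1, -0.024, 0.06, 0, 0, 0, 0, -1, -0.024, 0.06, 0, 0, 0, 0, -1, -0.024, 0.06, 0, 0, 0, 0, -1]

```text
t: 31.43
tcp_pos: [0.5218, -0.0327, 0.2119]
tool_rot: [-0.0, 1.0, -0.0, -0.0]
force: [0.8, -0.1, -4.9]
finger_gap: 0.395
gripper_force: 51.0
```

servo_tool:
  commands: [-0.0195, 0.0475, 0, 0, 0, 0, -1, -0.0195, 0.0475, 0, 0, 0, 0, -1, -0.0195, 0.0475, 0, 0, 0, 0, -1, -0.0195, 0.0475, 0, 0, 0, 0, -1, 0, 0, 0, 0, 0, 0, -1, 0, 0, 0.04, 0, 0, 0, -1, 0, 0, 0.04, 0, 0, 0, -1, 0, 0, 0, 0, 0, 0, -1]

```text
t: 32.1
tcp_pos: [0.5575, 0.061, 0.1684]
tool_rot: [-0.0, 1.0, 0.0, -0.004]
force: [-1.1, 0.9, -5.5]
finger_gap: 0.393
gripper_force: 51.2
```

```bash
python3 - <<'E'
from h import *
for v in ('scene','side','wrist'):
    p=snap(v); print(manip.sense()['tcp_pos'],manip.sense()['force'])
    r=manip.silhouettes(p,'round_bottle')
    if r: print(v,r[0]['conf'],r[0]['box'])
r=manip.silhouettes(p,'coaster_round')
for q in r[:1]:
    c=max(cv2.findContours(q['pixels'].astype(np.uint8),0,2)[0],key=cv2.contourArea)[:,0]
    P=np.array([ray(p,u,.007)[:2] for u in c]).astype(np.float32); print(q['conf'],cv2.minEnclosingCircle(P))
E
```

```text
[0.5583808  0.06083306 0.16988107] [-0.82321946  0.51093257 -4.82919457]
[0.5611029  0.06047011 0.1722174 ] [ 0.59474154  0.65658877 -2.62603982]
side 0.79 [293.6, 186.8, 40.5, 90.5]
[0.56192397 0.0603658  0.17304417] [-0.66688468 -0.17396666 -5.2529856 ]
wrist 0.57 [270.3, 187.6, 119.4, 187.2]
0.69 ((0.5565693378448486, 0.06259892135858536), 0.03520610183477402)
```

servo_tool:
  commands: [0.001, 0, 0.03, 0, 0, 0, -1, 0, 0, 0.03, 0, 0, 0, -1, 0, 0, 0.016, 0, 0, 0, -1, 0, 0, 0.006, 0, 0, 0, -1, 0, 0, 0.005, 0, 0, 0, -1, 0, 0, 0, 0, 0, 0, -1, 0, 0, 0, 0, 0, 0, -1]

```text
t: 33.03
tcp_pos: [0.5611, 0.0609, 0.1306]
tool_rot: [-0.0, 1.0, 0.0, 0.001]
force: [-2.5, 0.6, 5.0]
finger_gap: 0.393
gripper_force: 51.9
```

servo_tool:
  commands: [0, 0, 0, 0, 0, 0, 0.5, 0, 0, 0, 0, 0, 0, 0.5, 0, 0, 0, 0, 0, 0, 0.5, 0, 0, 0, 0, 0, 0, 0.5, 0, 0, 0, 0, 0, 0, 0.5, 0, 0, -0.03, 0, 0, 0, 0.5, 0, 0, -0.05, 0, 0, 0, 0.5, 0, 0, -0.06, 0, 0, 0, 0.6, 0, 0, -0.03, 0, 0, 0, 0.6, 0.003, -0.06, 0, 0, 0, 0, 0.6, 0.003, -0.06, 0, 0, 0, 0, 0.6, 0.003, -0.06, 0, 0, 0, 0, 0.6]

```text
t: 34.03
tcp_pos: [0.5561, -0.0297, 0.2139]
tool_rot: [-0.001, 1.0, -0.0, 0.001]
force: [0.3, -0.1, 0.2]
finger_gap: 0.802
gripper_force: 0.0
```

servo_tool:
  commands: [0.003, -0.06, 0, 0, 0, 0, 0.6, 0.003, -0.06, 0, 0, 0, 0, 0.6, 0.003, -0.06, 0, 0, 0, 0, 0.6, 0.003, -0.06, 0, 0, 0, 0, 0.6, 0.003, -0.06, 0, 0, 0, 0, 0.6, 0.003, -0.06, 0, 0, 0, 0, 0.6, 0.003, -0.06, 0, 0, 0, 0, 0.6, 0.003, -0.06, 0, 0, 0, 0, 0.6, 0, -0.046, 0, 0, 0, 0, 0.6, 0, 0, 0, 0, 0, 0, 0.6, 0, 0, 0, 0, 0, 0, 0.6]

```text
t: 34.95
tcp_pos: [0.5436, -0.2935, 0.2129]
tool_rot: [0.001, 1.0, 0.0, -0.0]
force: [-0.5, -0.1, -0.8]
finger_gap: 0.804
gripper_force: 0.0
```

```bash
python3 - <<'E'
from h import *
print('home round',axis('round_bottle',.002)); print(axis('oblong_bottle',0))
for i in range(2): snap('wrist'); s=manip.sense(); print(s['tcp_pos'],s['force'],np.round(s['q'][5],2))
E
```

```text
home round [('scene', 0.81, array([0.564, 0.059])), ('side', 0.78, array([0.559, 0.064]))]
[('scene', 0.97, array([ 0.545, -0.288])), ('side', 0.71, array([ 0.543, -0.287]))]
[ 0.54414831 -0.29145379  0.21343717] [-0.66728759 -0.05817227 -0.51777987] -2.24
[ 0.54414596 -0.29162834  0.21345476] [ 0.59454597 -0.4845407   0.68697459] -2.24
```

servo_tool:
  commands: [-0.003, 0.003, 0.045, 0, 0, 0, 0.6, 0, 0, 0.045, 0, 0, 0, 0.6, 0, 0, 0.045, 0, 0, 0, 0.6, 0, 0, 0.045, 0, 0, 0, 0.6, 0, 0, 0.007, 0, 0, 0, 0.6, 0, 0, 0, 0, 0, 0, 0.6, 0, 0, 0, 0, 0, 0, -1, 0, 0, 0, 0, 0, 0, -1, 0, 0, 0, 0, 0, 0, -1, 0, 0, 0, 0, 0, 0, -1, 0, 0, 0, 0, 0, 0, -1, 0, 0, 0, 0, 0, 0, -1]
  force: 50

```text
t: 36.45
tcp_pos: [0.5465, -0.2911, 0.1217]
tool_rot: [-0.0, 1.0, -0.001, 0.001]
force: [0.6, 2.2, 6.0]
finger_gap: 0.39
gripper_force: 50.0
```

servo_tool:
  commands: [0, 0, -0.05, 0, 0, 0, -1, 0, 0, -0.06, 0, 0, 0, -1, 0, 0, -0.06, 0, 0, 0, -1, 0.0077, 0.0558, 0, 0, 0, 0, -1, 0.0077, 0.0558, 0, 0, 0, 0, -1, 0.0077, 0.0558, 0, 0, 0, 0, -1, 0.0077, 0.0558, 0, 0, 0, 0, -1, 0.0077, 0.0558, 0, 0, 0, 0, -1, 0.0077, 0.0558, 0, 0, 0, 0, -1, 0.0077, 0.0558, 0, 0, 0, 0, -1, 0.0077, 0.0558, 0, 0, 0, 0, -1, 0.0077, 0.0558, 0, 0, 0, 0, -1]

```text
t: 37.45
tcp_pos: [0.5096, -0.0382, 0.2043]
tool_rot: [0.0, 1.0, 0.0, -0.001]
force: [-0.2, 0.2, -4.9]
finger_gap: 0.39
gripper_force: 51.2
```

servo_tool:
  commands: [0.0077, 0.0558, 0, 0, 0, 0, -1, 0, 0, 0, 0, 0, 0, -1, 0, 0, 0.04, 0, 0, 0, -1, 0, 0, 0.04, 0, 0, 0, -1, 0, 0, 0, 0, 0, 0, -1, 0, 0, 0, 0, 0, 0, -1, 0, 0, 0, 0, 0, 0, -1]

```text
t: 38.03
tcp_pos: [0.5073, -0.0121, 0.1652]
tool_rot: [0.0, 1.0, -0.0, 0.0]
force: [-0.3, -0.1, -4.1]
finger_gap: 0.394
gripper_force: 51.4
```

```bash
python3 - <<'E'
from h import *
for v in ('wrist','scene','side'):
    p=snap(v); print(manip.sense()['tcp_pos'],manip.sense()['force'])
E
```

```text
[ 0.50770992 -0.01223323  0.16560314] [-0.36287635  0.52749411 -4.85678974]
[ 0.50786024 -0.01221827  0.16577387] [-0.0247059   0.19588793 -4.32647875]
[ 0.5077984  -0.01217143  0.16578551] [-0.12857606  0.059147   -4.00068492]
```

servo_tool:
  commands: [0, 0, 0.03, 0, 0, 0, -1, 0, 0, 0.03, 0, 0, 0, -1, 0, 0, 0.016, 0, 0, 0, -1, 0, 0, 0.006, 0, 0, 0, -1, 0, 0, 0.005, 0, 0, 0, -1, 0, 0, 0, 0, 0, 0, -1, 0, 0, 0, 0, 0, 0, -1]

```text
t: 38.77
tcp_pos: [0.5074, -0.0115, 0.1239]
tool_rot: [0.0, 1.0, -0.0, 0.001]
force: [-2.8, 2.0, 10.7]
finger_gap: 0.391
gripper_force: 53.0
```

servo_tool:
  commands: [0, 0, 0, 0, 0, 0, 0.4, 0, 0, 0, 0, 0, 0, 0.4, 0, 0, 0, 0, 0, 0, 0.4, 0, 0, 0, 0, 0, 0, 0.4, 0, 0, 0, 0, 0, 0, 0.4, 0, 0, -0.03, 0, 0, 0, 0.4, 0, 0, -0.05, 0, 0, 0, 0.4, 0, 0, -0.05, 0, 0, 0, 0.6, 0, 0, -0.04, 0, 0, 0, 0.6, -0.025, -0.053, 0, 0, 0, 0, 0.6, -0.025, -0.053, 0, 0, 0, 0, 0.6, -0.025, -0.053, 0, 0, 0, 0, 0.6]

```text
t: 39.77
tcp_pos: [0.545, -0.0918, 0.207]
tool_rot: [-0.001, 1.0, -0.0, 0.001]
force: [0.8, -0.5, 0.4]
finger_gap: 0.804
gripper_force: 0.0
```

servo_tool:
  commands: [-0.025, -0.053, 0, 0, 0, 0, 0.6, -0.025, -0.053, 0, 0, 0, 0, 0.6, -0.025, -0.053, 0, 0, 0, 0, 0.6, -0.025, -0.053, 0, 0, 0, 0, 0.6, -0.025, -0.053, 0, 0, 0, 0, 0.6, -0.025, -0.053, 0, 0, 0, 0, 0.6, -0.025, -0.053, 0, 0, 0, 0, 0.6, 0, 0, 0, 0, 0, 0, 0.6, 0, 0, 0, 0, 0, 0, 0.6]

```text
t: 40.52
tcp_pos: [0.6319, -0.2783, 0.2054]
tool_rot: [0.001, 1.0, 0.0, -0.0]
force: [-0.6, 0.2, -0.3]
finger_gap: 0.797
gripper_force: 0.0
```

```bash
python3 - <<'E'
from h import *
print('home oblong',axis('oblong_bottle',.002)); print(axis('square_bottle',0))
for i in range(2): snap('wrist'); s=manip.sense(); print(s['tcp_pos'],s['force'],np.round(s['q'][5],2))
E
```

```text
home oblong [('scene', 0.62, array([ 0.503, -0.011])), ('side', 0.65, array([ 0.506, -0.014]))]
[('scene', 0.88, array([ 0.631, -0.274])), ('side', 0.6, array([ 0.631, -0.272]))]
[ 0.63194803 -0.27593083  0.2066079 ] [ 0.30509028  0.40732784 -0.5031642 ] -2.15
[ 0.63199461 -0.27616434  0.206578  ] [-0.56079462  0.19759025 -0.25099687] -2.15
```

servo_tool:
  commands: [-0.002, 0.002, 0.045, 0, 0, 0, 0.6, 0, 0, 0.045, 0, 0, 0, 0.6, 0, 0, 0.045, 0, 0, 0, 0.6, 0, 0, 0.045, 0, 0, 0, 0.6, 0, 0, 0, 0, 0, 0, 0.6, 0, 0, 0, 0, 0, 0, 0.6, 0, 0, 0, 0, 0, 0, -1, 0, 0, 0, 0, 0, 0, -1, 0, 0, 0, 0, 0, 0, -1, 0, 0, 0, 0, 0, 0, -1, 0, 0, 0, 0, 0, 0, -1, 0, 0, 0, 0, 0, 0, -1]
  force: 50

```text
t: 42.02
tcp_pos: [0.6343, -0.2763, 0.1186]
tool_rot: [-0.0, 1.0, -0.001, 0.002]
force: [0.7, 1.3, 5.7]
finger_gap: 0.389
gripper_force: 50.5
```

servo_tool:
  commands: [0, 0, -0.05, 0, 0, 0, -1, 0, 0, -0.06, 0, 0, 0, -1, 0, 0, -0.06, 0, 0, 0, -1, 0.018, 0.056, 0, 0, 0, 0, -1, 0.018, 0.056, 0, 0, 0, 0, -1, 0.018, 0.056, 0, 0, 0, 0, -1, 0.018, 0.056, 0, 0, 0, 0, -1, 0.018, 0.056, 0, 0, 0, 0, -1, 0.018, 0.056, 0, 0, 0, 0, -1, 0.018, 0.056, 0, 0, 0, 0, -1, 0, 0, 0, 0, 0, 0, -1, 0, 0, 0, 0, 0, 0, -1]

```text
t: 43.02
tcp_pos: [0.5687, -0.0779, 0.201]
tool_rot: [-0.001, 1.0, 0.0, -0.001]
force: [0.6, -1.0, -3.0]
finger_gap: 0.39
gripper_force: 50.9
```

servo_tool:
  commands: [0, 0, 0.04, 0, 0, 0, -1, 0, 0, 0.04, 0, 0, 0, -1, 0, 0, 0, 0, 0, 0, -1, 0, 0, 0, 0, 0, 0, -1, 0, 0, 0, 0, 0, 0, -1, 0, 0, 0, 0, 0, 0, -1]

```text
t: 43.52
tcp_pos: [0.571, -0.0806, 0.1624]
tool_rot: [0.0, 1.0, -0.0, 0.001]
force: [1.0, -0.1, -3.1]
finger_gap: 0.39
gripper_force: 50.7
```

servo_tool:
  commands: [0, 0, 0.03, 0, 0, 0, -1, 0, 0, 0.03, 0, 0, 0, -1, 0, 0, 0.016, 0, 0, 0, -1, 0, 0, 0.006, 0, 0, 0, -1, 0, 0, 0.005, 0, 0, 0, -1, 0, 0, 0, 0, 0, 0, -1, 0, 0, 0, 0, 0, 0, -1]

```text
t: 44.1
tcp_pos: [0.5705, -0.0797, 0.1208]
tool_rot: [-0.0, 1.0, -0.0, 0.001]
force: [-4.4, 2.3, 10.4]
finger_gap: 0.392
gripper_force: 52.2
```

servo_tool:
  commands: [0, 0, 0, 0, 0, 0, 0.4, 0, 0, 0, 0, 0, 0, 0.4, 0, 0, 0, 0, 0, 0, 0.4, 0, 0, 0, 0, 0, 0, 0.4, 0, 0, 0, 0, 0, 0, 0.4, 0, 0, -0.03, 0, 0, 0, 0.4, 0, 0, -0.06, 0, 0, 0, 0.4, 0, 0, -0.07, 0, 0, 0, 0.4, 0, 0, -0.07, 0, 0, 0, 0.4, 0, 0, -0.07, 0, 0, 0, 0.4, 0, 0, -0.05, 0, 0, 0, 0.4, 0, 0, 0, 0, 0, 0, 0.4]

```text
t: 45.1
tcp_pos: [0.5734, -0.0808, 0.2992]
tool_rot: [-0.0, 1.0, -0.002, 0.006]
force: [0.9, 0.8, 1.2]
finger_gap: 0.701
gripper_force: 0.0
```

servo_tool:
  commands: [0, -0.05, 0, 0, 0, 0, 0.4, 0, -0.05, 0, 0, 0, 0, 0.4, 0, -0.05, 0, 0, 0, 0, 0.4, 0, -0.05, 0, 0, 0, 0, 0.4, 0, 0, 0, 0, 0, 0, 0.4, 0, 0, 0, 0, 0, 0, 0.4]

```text
t: 45.6
tcp_pos: [0.5695, -0.1807, 0.2917]
tool_rot: [0.001, 1.0, 0.001, -0.001]
force: [1.3, -0.5, 0.4]
finger_gap: 0.703
gripper_force: 0.0
```

```bash
python3 - <<'E'
from h import *
home={'round_bottle':(.5615,.061),'square_bottle':(.571,-.079),'oblong_bottle':(.508,-.012)}
for n in home: print(n,home[n],axis(n,.002))
for v in ('scene','side'):
    p=snap(v)
    for n in home:
        r=manip.silhouettes(p,n)
        if not r: continue
        y,x=np.where(r[0]['pixels']); t=TOP[n]+.002
        print(v,n,round(r[0]['conf'],2),'top/bottom px centre',x[y<y.min()+8].mean().round(1),x[y>y.max()-25].mean().round(1),'model',proj(p,(*home[n],t)).round(1),proj(p,(*home[n],.02)).round(1))
    for n in ('cup','jar','saucer'): print(v,n,[(round(r['conf'],2),np.round(r['box'])) for r in manip.look_for(p,n)[:1]])
print(manip.sense()['t'],manip.sense()['force'])
E
```

```text
round_bottle (0.5615, 0.061) [('scene', 0.68, array([0.561, 0.062])), ('side', 0.73, array([0.56 , 0.059]))]
square_bottle (0.571, -0.079) [('scene', 0.72, array([ 0.567, -0.077])), ('side', 0.92, array([ 0.567, -0.081]))]
oblong_bottle (0.508, -0.012) [('scene', 0.67, array([ 0.506, -0.012])), ('side', 0.61, array([ 0.506, -0.016]))]
scene round_bottle 0.67 top/bottom px centre 337.8 335.2 model [[337.2 152.2]] [[334.6 213.8]]
scene square_bottle 0.81 top/bottom px centre 262.8 267.9 model [[264.6 184.8]] [[268.3 240.6]]
scene oblong_bottle 0.91 top/bottom px centre 284.2 293.5 model [[284.9 152.5]] [[286.8 209.2]]
scene cup [(0.63, array([409., 150.,  30.,  35.]))]
scene jar [(0.69, array([315., 232.,  25.,  42.]))]
scene saucer [(0.9, array([401., 168.,  46.,  28.]))]
side round_bottle 0.95 top/bottom px centre 315.0 313.3 model [[313.7 215.3]] [[311.7 277.5]]
side square_bottle 0.76 top/bottom px centre 347.6 339.7 model [[344.9 173.1]] [[340.9 227.2]]
side oblong_bottle 0.88 top/bottom px centre 365.7 358.3 model [[364.  204.1]] [[358.  260.9]]
side cup [(0.93, array([240., 354.,  42.,  52.]))]
side jar [(0.57, array([270., 212.,  28.,  36.]))]
side saucer [(0.71, array([228., 368.,  63.,  54.]))]
46.9 [-0.72624015  0.19096403 -0.21512358]
```

All bottles are within about 5 mm of their coasters and upright. The cup is in the saucer, the jar is where it started, and the gripper is clear.

```bash
python3 -c "
from station import manip
print(manip.sign_off())"
```

```text
the job is handed in; nothing more can be done
None
```

The job is handed in at about 47 s of 138 s: camera checks put each bottle upright within about 5 mm of its own coaster, the cup in the saucer and the jar unmoved, but I viewed 16 pictures against the limit of 14, and sign-off returned no verdict.

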